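# Shut the tool case and snap its draw latch

## Task

The air grinder is back in its steel case. Close the lid fully, hook the wire loop of the front latch into the keeper on the lid, and snap the lever down over centre until it lies fully home against the case, so that the lid is clamped. Leave the things standing and lying round the case where they are.

Things in the scene. Friction and masses are not known exactly. Their poses are not given: they have to be found in the camera images.
- case: grey steel tool case fixed on the bench, lid open: 160 mm deep (x), 260 wide (y), body 135 high, 175 to the shut lid's top, 4 mm walls. Origin: centre of its underside. Its x axis points from the front (face at x = -80 mm, latch at y = 0) to the hinged back; z up. 'In the case' below = in this frame, mm. Room in front is tight: press the lever home with the tool leaning 30-45 deg, from the front
- lid (a joint): lid angle: 0 shut, grows as the front edge rises; 1 rad is steeply open. Stiff hinges hold it wherever it is left (3-6 N at the front edge moves it), so push it fully down
- lid_hinge (a point): middle of the lid's hinge axis (along y), at (80, 0, 135) in the case. The lid is a shell 160 x 260 x 40 mm, 0.6 kg, its flat top 40 mm above this axis when shut. A bow handle (95 mm along y, 9 thick) stands 32 mm above the top, 70 mm in front of the hinge
- lever (a joint): lever angle: 0 = fully home, straight down along the case's front; grows as its tip swings out and up; pi/2 = level, pointing straight out. Stiff: stays where left. With the loop hooked it gets tight from about 1 rad on, takes about 6 N near the tip, passes dead centre near 0.25 rad and from about 0.15 rad snaps home; let go above 0.35 rad it springs back out
- lever_pin (a point): middle of the lever's fixed pin (along y), at (-104, 0, 105) in the case. The lever is a plate 22 mm wide, its outer face 5.5 mm outside the pin when home. A crank pin in the lever, 18 mm from this pin, about under it when home, carries a sprung wire loop; its pivot is stiff too and stays where left
- loop_bar (a point): middle of the loop's cross bar, the part that goes into the keeper: 7 mm thick, along the case's y, ending in round button heads 13 mm in diameter, 57 mm over both heads: pinch the loop there from its two sides and it can turn between the fingers. Bar to crank pin 67.5 mm (springs let it stretch 3-4 mm), legs 43 mm apart. At the start it stands out in front of the case
- keeper_seat (a point): where the bar's middle must lie in the keeper, a steel hook 31 mm wide, open upward, on the lid's front; moves with the lid; lid shut: (-104, 0, 158) in the case. Its lip, 8 mm further out, rises 8.5 mm above this point (bar 15 mm above the seat clears it); behind, a slope from the lid leads down into the hook. Lower the bar in from above (3 mm play each way) and let go: it stays
- lever_tip (a point): the flared free end of the lever, 70 mm from its pin, on its outer face
- tub_mid (a point): bystander, loose: round white plastic tub with a blue band, 90 mm wide, 79 mm high, beside the case; point in its middle, 40 mm up
- spanner: bystander, loose: dull steel combination spanner 250 mm long along its own y axis, 40 mm wide, 7 mm thick, lying on the bench; origin in the middle of its underside
- tape: bystander, loose: roll of black tape lying flat, 62 mm wide, 19 mm high; origin in the middle of its underside

How it is judged (in metres and radians):
On the way, in this order (a step that is already met when the one before it is completed fails the run):
1. the lid is shut down on the case (value of joint lid below 0.04 rad), for 0.1 s.
2. the loop's bar lies in the keeper's hook (value of joint lid below 0.04 rad and distance between loop_bar and keeper_seat below 0.01 m), for 0.05 s.
At the end, for the whole second after the job is handed in: the lid is shut (within 0.02 rad), the bar of the wire loop sits in the keeper's hook (within 8 mm of its seat), and the lever lies against the case, past centre (within 0.06 rad of its stop) and at rest (value of joint lid below 0.02 rad and value of joint lever below 0.06 rad and distance between loop_bar and keeper_seat below 0.008 m and velocity of joint lever below 0.05 rad/s); the robot touches nothing.
It fails at once if a bystander (tub, spanner or tape) is pushed more than 40 mm (distance of any of tub_mid, spanner, tape from where it was at the start of the episode above 0.04 m).
It also fails if it takes over 59 s, if anything falls off the work surface, if the arm or the gripper's body presses on something with over 40 N, if the wrist force passes 120 N, or if a joint passes its speed limit or range.

## Robot

A 6-joint arm with a two-finger parallel gripper is mounted at the origin on a cart in front of the work surface, level with it; the furniture and walls round the work are solid. World frame = base frame: x ahead of the robot, y to its left, z up, the work surface at z = 0. Lengths are in m, angles in degrees, forces in N, time in s.
With the tool pointing down it reaches from about 0.35 to 0.875 m from the base axis. Payload 4.2 kg.
Tool frame: the origin (TCP) lies midway between the tips of the shut fingers; the grasp point (between the pads) lies 19 mm behind it; z points along the fingers, x is the direction in which the jaws open and shut, and the axes are right-handed (so a half turn about z gives the same grasp; the last joint's range is limited). The gripper opens to 87 mm and grips with 3 to 60 N. Pads are 19 mm wide; open, the fingers measure 117 mm over their backs; the gripper's body (75 mm by 190 mm) begins 51 mm behind the grasp point.
Start: joints at [-53.48, 22.042, 0.453, 0, -68.411, -14.817], TCP at [0.231, -0.581, 0.223] pointing down, gripper open.
Joint ranges: [-179.83, 179.83], [-69.29, 118.12], [-61.27, 80.66], [-181.25, 117.63], [-171.15, -9.14], [-177.46, 177.46]. Speed limits (degrees/s): [159.86, 159.86, 180, 180, 180, 180].

## Interface

Orientations are given as a 3x3 rotation matrix whose columns are the frame's x, y, z axes.
In Python, from station import sense, capture, finish_job, find_in gives the robot as it stands.
- The arm moves only by the shell command python3 -m creep 'ROWS'. ROWS is JSON, a list of rows, each a list of 7 numbers: the shift along the tool's x, y, z in mm, then the turn, a rotation vector about the tool's x, y, z in degrees, then the opening, from 0 (shut) to 1 (fully open). A call has exactly 10 rows; each row shifts and turns the commanded pose from where the row before left it, along the tool's axes as they then stand; what a row does not reach is not made up. A row lasts 1/8 s, in which the tool goes at most 62.5 mm and 10.7 degrees, less where a joint would pass 70% of its speed; a pose out of reach is approached as far as the arm can. A call with a gripper value outside its range is refused whole. The fingers move at their own pace and stop on an object; the grip force is fixed at half the most. Time passes only in rows, so rows that do not move let the fingers close, or fill a call up. It gives the time, the measured TCP pose, the force and the opening at its end, in the units of the state.
- sense(): the state, without advancing time (a new reading comes with each control period).
- capture(name): name is "scene" or "top"; returns a dict with "color" (420x560x3 uint8, blue, green, red), "vertical_fov" (degrees; the focal length in pixels is half the picture's height over the tangent of half this angle, whatever the lens; pixels are square), "cx", "cy" (the principal point, pixels), "R" (3x3) and "t" (3): a world point X has camera coordinates R X + t. Camera axes: x right, y down, z forward; pixel columns grow to the right and rows downward; lengths in m; the calibration is good to about 2 mm. A picture is of the moment at which its call begins. There is no depth.
- finish_job(): hands the job in, once; it reports no verdict.
Trained networks look in the newest picture that a camera, given by its name, has taken for a name from the list of things; names that differ only in an ending like _2 or _b are one class to them, and where a whole thing is asked for, a point or a joint stands for the part that bears it (a point fixed in the world has none). Each returns a list of dicts, best first, with "p" (0 to 1); they miss things now and then, are a little off and sometimes report something else, mostly with a low value. They report only what shows in the picture. A call takes as long as a camera call.
- find_in(camera, name): "xy" ([column, row] in pixels, amid what is visible of it).
The state is a dict: "time_s": time; "joints": joint angles; "joint_velocities": joint speeds; "effort": joint torques, N m; "tcp_pos": TCP position; "ee_rot": TCP orientation; "wrist_force": force on the tool from outside, world axes, zero at the start; "moment": the same for the moment, N m; "gripper_width": opening from 0.0 (shut) to 1.0 (fully open).
Only numpy, scipy, OpenCV 4.12 (cv2) and the standard library are available. Lean on these libraries where they do the work, as an engineer would, in place of code of your own. Each camera call takes 0.05 s, during which the arm holds its last target. There are 200 camera calls.

## Working session

There is one attempt and no reset: what is moved stays moved. The work goes in short steps, Python scripts to look and compute and a shell command to move; the robot and the scene stay as the last step left them, time stands still between calls to the robot, and variables do not carry over. Pictures are saved under pics/ and viewed, about 8 in all and at most 12, crops included, and the job is handed in when it is done.

```bash
mkdir -p pics; ls
cat > h.py <<'E'
import numpy as np, cv2
from station import sense, capture, finish_job, find_in
def K(c):
    h,w=c["color"].shape[:2]; f=h/2/np.tan(np.radians(c["vertical_fov"])/2)
    return f,c["cx"],c["cy"]
def proj(c,X):
    p=np.array(c["R"])@np.array(X)+np.array(c["t"]); f,cx,cy=K(c)
    return np.array([cx+f*p[0]/p[2],cy+f*p[1]/p[2]])
def ray(c,uv):
    f,cx,cy=K(c); R=np.array(c["R"]); t=np.array(c["t"])
    d=R.T@np.array([(uv[0]-cx)/f,(uv[1]-cy)/f,1]); return -R.T@t,d/np.linalg.norm(d)
def tri(c1,u1,c2,u2):
    A=np.zeros((3,3));b=np.zeros(3);rs=[ray(c1,u1),ray(c2,u2)]
    for o,d in rs:
        P=np.eye(3)-np.outer(d,d);A+=P;b+=P@o
    X=np.linalg.solve(A,b); return X,[float(np.linalg.norm((np.eye(3)-np.outer(d,d))@(X-o))*1000) for o,d in rs]
E
python3 - <<'E'
from h import *
np.set_printoptions(precision=4,suppress=True)
S=capture("scene");T=capture("top")
for n,c in(("scene",S),("top",T)):
    cv2.imwrite(f"pics/{n}0.png",c["color"]); print(n,K(c),-np.array(c["R"]).T@np.array(c["t"]),np.array(c["R"]).tolist())
N="case lid lid_hinge lever lever_pin loop_bar keeper_seat lever_tip tub_mid spanner tape".split()
for n in N:
    a=find_in("scene",n);b=find_in("top",n)
    print(n,[(np.round(q["xy"]),round(q["p"],2)) for q in a[:2]],[(np.round(q["xy"]),round(q["p"],2)) for q in b[:2]], tri(S,a[0]["xy"],T,b[0]["xy"]) if a and b else None)
print(sense())
E
```

```text
pics
scene (np.float64(411.86594189021554), 277.1774584399571, 214.1776525058841) [ 1.2434 -0.3272  0.7143] [[0.4193134421619279, 0.9077357433273615, -0.013858481454972734], [0.5859870318021325, -0.28228328067893627, -0.7595626030873714], [-0.6933941417275186, 0.31037391922495555, -0.6502865479793494]]
top (np.float64(484.4773066607637), 280.7300724513496, 199.75579774347847) [ 0.3227 -0.1303  0.9267] [[0.3291778883675246, -0.9442479561904358, -0.006141257206938089], [-0.8879074579804189, -0.3073104325926721, -0.3423165845857535], [0.32134446295626123, 0.1181359185425378, -0.9395646017584224]]
case [(array([272., 189.]), 0.89), (array([225., 195.]), 0.54)] [(array([288., 197.]), 0.89)] (array([ 0.588 , -0.0459,  0.1768]), [0.6559200298791474, 0.6559200298791574])
lid [(array([290., 168.]), 0.6)] [(array([277., 149.]), 0.85)] (array([ 0.63  , -0.0171,  0.2503]), [4.488162276378119, 4.488162276378134])
lid_hinge [(array([271., 188.]), 0.86)] [(array([294., 198.]), 0.79), (array([384., 183.]), 0.71)] (array([ 0.5889, -0.0519,  0.1802]), [3.9989228226606204, 3.998922822660545])
lever [(a
[... 933 characters left out ...]
tape [(array([221., 193.]), 0.3)] [(array([257., 312.]), 0.65)] (array([ 0.402 , -0.0803,  0.0575]), [30.518254898360645, 30.518254898360635])
{'time_s': 1.2, 'joints': array([-53.4794,  22.041 ,   0.453 ,  -0.0006, -68.4088, -14.817 ]), 'joint_velocities': array([ 0.0578,  0.0328,  0.0441,  0.0013,  0.009 , -0.0753]), 'effort': array([ -0.0005, -39.0477,  18.7622,   4.2244,   0.0155,  -0.    ]), 'tcp_pos': array([ 0.2312, -0.5807,  0.2226]), 'ee_rot': array([[-0.3698,  0.9291,  0.    ],
       [ 0.9291,  0.3698, -0.    ],
       [-0.0001,  0.    , -1.    ]]), 'wrist_force': array([-0.348 ,  0.5319,  0.398 ]), 'moment': array([-0.0035,  0.0255,  0.0005]), 'gripper_width': 0.9963180726257987}
```

View pics/scene0.png

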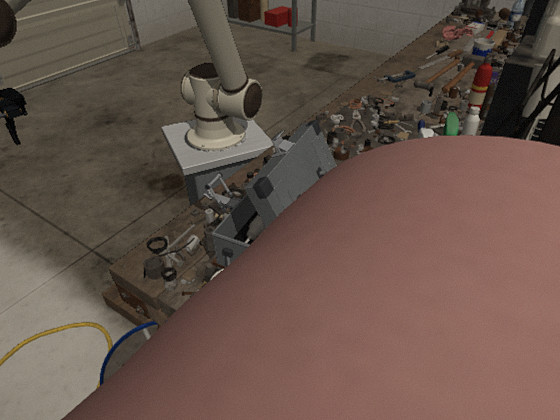

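View pics/top0.png

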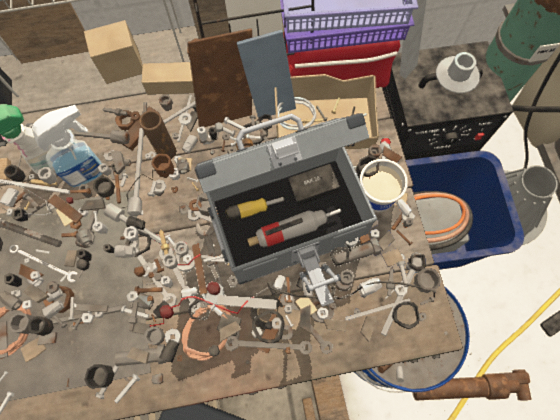

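The top view shows the open case around (290,200), loop and lever at (318,278), and the tub at (384,185). A spanner lies near (275,345). In the scene view a big pink blob hides the right half, but the loop and lever show at (215,187). I'll zoom in to fit the case pose.

Run:
```python
import cv2,numpy as np
a=cv2.imread("pics/top0.png")[100:360,190:440]; b=cv2.imread("pics/scene0.png")[130:270,140:350]
cv2.imwrite("pics/tz.png",cv2.resize(a,None,fx=2.3,fy=2.3,interpolation=cv2.INTER_CUBIC))
cv2.imwrite("pics/sz.png",cv2.resize(b,None,fx=3.6,fy=3.6,interpolation=cv2.INTER_CUBIC))
```

```text
(no output)
```

View pics/tz.png

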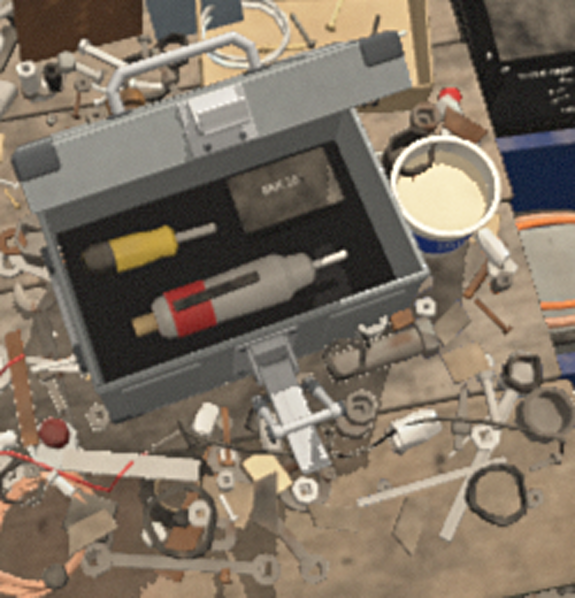

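View pics/sz.png

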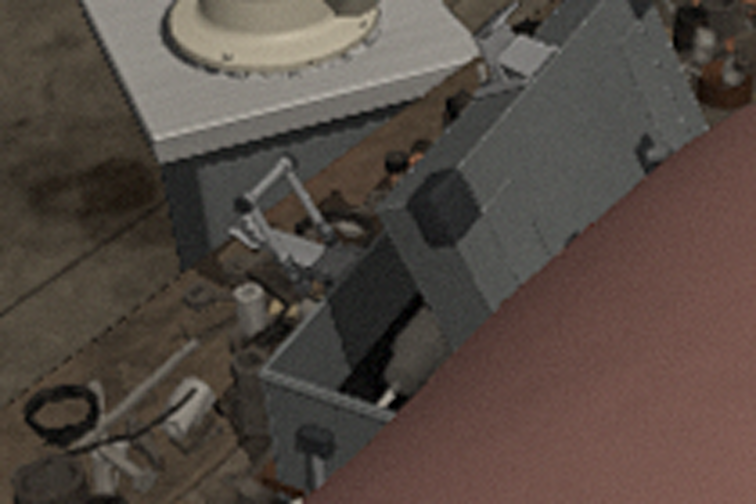

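```bash
cat >> h.py <<'E'
def case2w(p,X):  # p=(x,y,yaw)
    c,s=np.cos(p[2]),np.sin(p[2]); X=np.array(X,float)/1000
    return np.array([p[0]+c*X[0]-s*X[1],p[1]+s*X[0]+c*X[1],X[2]])
def lidpt(a,X):
    x,z=X[0]-80,X[2]-135; # rotate so front edge rises
    return [80+x*np.cos(a)+z*np.sin(a),X[1],135-x*np.sin(a)+z*np.cos(a)]
E
python3 - <<'E'
from h import *
from scipy.optimize import least_squares
np.set_printoptions(precision=4,suppress=True)
S=capture("scene");T=capture("top")
tz=lambda u,v:np.array([u/2.3+190,v/2.3+100]); sz=lambda u,v:np.array([u/3.6+140,v/3.6+130])
obs=[(T,[-80,-130,135],tz(428,272),0),(T,[-80,130,135],tz(105,395),0),(S,[-80,-130,135],sz(265,373),0),
(T,[-80,130,175],tz(15,150),1),(T,[-80,-130,175],tz(400,35),1),(T,[-80,130,135],tz(35,210),1),(T,[-80,-130,135],tz(413,92),1)]
def r(p):
    return np.concatenate([proj(c,case2w(p,lidpt(p[3],X) if l else X))-o for c,X,o,l in obs])
s=least_squares(r,[0.55,-.04,-.3,1.0],loss='soft_l1');p=s.x;print(p,np.degrees(p[2]),"\n",r(p).reshape(-1,2))
L=tri(S,sz(242,204),T,tz(265,428));R=tri(S,sz(288,162),T,tz(345,408));print(L,R)
L2=tri(S,sz(288,162),T,tz(265,428));R2=tri(S,sz(242,204),T,tz(345,408));print(L2,R2)
def w2c(X):
    c,s_=np.cos(p[2]),np.sin(p[2]);d=np.array(X)-[p[0],p[1],0];return np.array([c*d[0]+s_*d[1],-s_*d[0]+c*d[1],d[2]])*1000
print(w2c(L2[0]),w2c(R2[0]))
for n,X in(("pin",[-104,0,105]),("keep",lidpt(p[3],[-104,0,158])),("hinge",[80,0,135])):
    w=case2w(p,X);print(n,w,proj(T,w),proj(S,w))
for uv in (tz(310,465),tz(295,465)): print("top lever end ray cross y=0:", uv)
E
```

```text
[ 0.5975 -0.0456  0.6712  1.0746] 38.45912657854922 
 [[ 0.6118 -0.1578]
 [-3.8723 -4.0666]
 [-2.6871 -2.2962]
 [-0.8267  1.0736]
 [ 0.5672 -2.2424]
 [-0.5992  1.4929]
 [ 1.9915 -1.0641]]
(array([ 0.4618, -0.137 ,  0.1319]), [19.517908276485365, 19.517908276485446]) (array([ 0.4915, -0.1484,  0.1806]), [17.3482859211379, 17.348285921137833])
(array([ 0.4607, -0.1203,  0.1556]), [2.1108106667140705, 2.1108106667141]) (array([ 0.4927, -0.1651,  0.1567]), [1.3180697977248994, 1.3180697977248264])
[-153.5268   26.548   155.6037] [-156.3535  -28.3962  156.7401]
pin [ 0.516  -0.1103  0.105 ] [309.5624 259.6923] [234.785  203.6846]
keep [ 0.6074 -0.0377  0.3078] [287.8906 150.6677] [278.0544 138.7591]
hinge [0.6601 0.0042 0.135 ] [274.5725 160.7562] [307.111  216.3571]
top lever end ray cross y=0: [324.7826 302.1739]
top lever end ray cross y=0: [318.2609 302.1739]
```

```bash
cat >> h.py <<'E'
from scipy.spatial.transform import Rotation as Ro
P=np.array([0.5975,-0.0456,0.6712])
def toolR(tilt,yaw=0): # tool x along case +y; z down, leaning tilt deg towards case +x at the tip; yaw about case z
    t=np.radians(tilt); Rc=Ro.from_euler('z',P[2]+np.radians(yaw)).as_matrix()
    z=np.array([np.sin(t),0,-np.cos(t)]); x=np.array([0,1.,0]); return Rc@np.column_stack([x,np.cross(z,x),z])
def w2c(X):
    return Ro.from_euler('z',-P[2]).apply(np.array(X)-[P[0],P[1],0])*1000
def plan(wps,start=None):
    """wps: (x,y,z in case mm, tilt, opening, nrows)"""
    s=sense(); p,R=(s["tcp_pos"],s["ee_rot"]) if start is None else start
    p=np.array(p);R=np.array(R);rows=[]
    for x,y,z,tilt,g,n in wps:
        q=case2w(P,[x,y,z]);w=(Ro.from_matrix(R.T@toolR(tilt))).as_rotvec(degrees=True)/n;d=(q-p)/n*1000
        for i in range(n):
            ds=np.round(R.T@d,1);ws=np.round(w,1);rows.append([*(ds+0.),*(ws+0.),g]);p=p+R@ds/1000;R=R@Ro.from_rotvec(ws,degrees=True).as_matrix()
    for i in range(0,len(rows),10): print("["+",".join("["+",".join(f"{v:g}" for v in r)+"]" for r in rows[i:i+10])+"]",len(rows[i:i+10]))
    return p,R
def lidtip(a,xl=-135,off=10,dz=0):
    X=lidpt(a,[80+xl,0,175]);return [X[0]+off,0,X[2]+dz]
E
python3 - <<'E'
from h import *
S=capture("scene");T=capture("top")
for th in (55,65,75,85,95):
    t=np.radians(th);X=np.array([-104-70*np.sin(t)-5.5*np.cos(t),0,105-70*np.cos(t)+5.5*np.sin(t)]);w=case2w(P,X);print(th,X.round(),proj(T,w).round(1),proj(S,w).round(1))
print("start case",w2c(sense()["tcp_pos"]))
plan([(0,-350,420,0,0,6),(95,0,420,0,0,8),(95,0,320,0,0,2),(*lidtip(1.1,off=25),0,0,4)])
E
```

```text
55 [-164.    0.   69.] [320.6 296.2] [214.9 208.2]
65 [-170.    0.   80.] [322.1 298.1] [212.5 204.1]
75 [-173.    0.   92.] [323.3 298.9] [210.9 200. ]
85 [-174.    0.  104.] [324.1 298.5] [209.8 195.9]
95 [-173.    0.  117.] [324.5 296.8] [209.6 192. ]
start case [-619.66175669 -191.15531499  222.56296875]
[[4.4,106.5,-32.9,0,0,-2.8,0],[-0.8,106.6,-32.9,0,0,-2.8,0],[-6,106.4,-32.9,0,0,-2.8,0],[-11.2,106,-32.9,0,0,-2.8,0],[-16.4,105.4,-32.9,0,0,-2.8,0],[-21.5,104.4,-32.9,0,0,-2.8,0],[43.8,11.9,0,0,0,0,0],[43.8,11.9,0,0,0,0,0],[43.8,11.9,0,0,0,0,0],[43.8,11.9,0,0,0,0,0]] 10
[[43.8,11.9,0,0,0,0,0],[43.8,11.9,0,0,0,0,0],[43.8,11.9,0,0,0,0,0],[43.8,11.9,0,0,0,0,0],[-0.2,0.1,50,0,0,0,0],[-0.2,0.1,50,0,0,0,0],[0,-3.9,11.6,0,0,0,0],[0,-3.9,11.6,0,0,0,0],[0,-3.9,11.6,0,0,0,0],[0,-3.9,11.6,0,0,0,0]] 10
```

Run:
```python
from h import *
plan([(-150,-60,420,0,0,10),(95,0,420,0,0,5),(95,0,310,0,0,3),(*lidtip(1.1,off=25),0,0,2)])
```

```text
[[26.1,41.2,-19.7,0,0,-1.7,0],[24.9,41.9,-19.7,0,0,-1.7,0],[23.6,42.7,-19.7,0,0,-1.7,0],[22.3,43.3,-19.7,0,0,-1.7,0],[21,44,-19.7,0,0,-1.7,0],[19.7,44.6,-19.7,0,0,-1.7,0],[18.4,45.2,-19.7,0,0,-1.7,0],[17,45.7,-19.7,0,0,-1.7,0],[15.7,46.2,-19.7,0,0,-1.7,0],[14.3,46.6,-19.7,0,0,-1.7,0]] 10
[[11.8,49.1,-0.1,0,0,0,0],[11.8,49.1,-0.1,0,0,0,0],[11.8,49.1,-0.1,0,0,0,0],[11.8,49.1,-0.1,0,0,0,0],[11.8,49.1,-0.1,0,0,0,0],[0,-0.1,36.7,0,0,0.1,0],[0,-0.1,36.7,0,0,0.1,0],[0,-0.1,36.7,0,0,0.1,0],[0,-7.8,18.3,0,0,0,0],[0,-7.8,18.3,0,0,0,0]] 10
```

```bash
python3 -m creep '[[26,41,-20,0,0,-1.7,0],[25,42,-20,0,0,-1.7,0],[24,43,-20,0,0,-1.7,0],[22,43,-20,0,0,-1.7,0],[21,44,-20,0,0,-1.7,0],[20,45,-20,0,0,-1.7,0],[18,45,-20,0,0,-1.7,0],[17,46,-20,0,0,-1.7,0],[16,46,-20,0,0,-1.7,0],[14,47,-20,0,0,-1.7,0]]' && python3 -m creep '[[12,49,0,0,0,0,0],[12,49,0,0,0,0,0],[12,49,0,0,0,0,0],[12,49,0,0,0,0,0],[12,49,0,0,0,0,0],[0,0,37,0,0,0,0],[0,0,37,0,0,0,0],[0,0,25,0,0,0,0],[0,0,0,0,0,0,0],[0,0,0,0,0,0,0]]'
python3 - <<'E'
from h import *
s=sense();print(w2c(s["tcp_pos"]),s["joints"],s["wrist_force"],s["gripper_width"]);print(s["ee_rot"]-toolR(0))
plan([(*lidtip(a,off=25 if a>1.05 else 10),0,0,n) for a,n in ((1.1,3),(1.0,2),(.9,1),(.8,1),(.7,1),(.6,1),(.5,1),(.4,1),(.3,1),(.22,1),(.15,1),(.1,1),(.05,1))]+[(*lidtip(0,dz=-2),0,0,2),(*lidtip(0,dz=-5),0,0,2)])
E
```

```text
time_s: 2.65
tcp_pos: [0.5185, -0.1841, 0.4236]
ee_rot: [[-0.626, 0.78, 0.001], [0.78, 0.626, -0.0], [-0.001, 0.001, -1.0]]
wrist_force: [0.1, -1.3, -0.1]
gripper_width: 0.019
time_s: 3.9
tcp_pos: [0.6722, 0.0143, 0.3251]
ee_rot: [[-0.625, 0.78, 0.002], [0.78, 0.625, -0.0], [-0.002, 0.002, -1.0]]
wrist_force: [-0.2, 0.7, 1.0]
gripper_width: 0.004
[ 95.78499003   0.46902671 325.13295779] [ 1.49930758e+01  2.43375815e+01  1.83721207e+01  4.76332648e-02
 -8.39020435e+01 -6.62919332e+01] [-0.20683543  0.7159113   1.04860277] 0.0039054992215210517
[[-3.39820357e-03 -2.71478916e-03  2.44765311e-03]
 [-2.71277374e-03  3.40044670e-03 -2.00256981e-04]
 [-1.68685529e-03  1.78483272e-03  3.01555885e-06]]
[[-0.1,-5.5,17.2,0,0,0.1,0],[-0.1,-5.5,17.2,0,0,0.1,0],[-0.1,-5.5,17.2,0,0,0.1,0],[0,-14.3,1.6,0.1,0,0,0],[0,-14.3,1.6,0.1,0,0,0],[-0.1,-13.4,4.7,-0.1,0.1,-0.1,0],[0,-12.7,5.9,0,0,0,0],[0.1,-12.2,7.1,0,0,0,0],[0,-11.3,8.4,0,0,0,0],[0,-10.5,9.4,0,0,0,0]] 10
[[0,-9.4,10.4,0,0,0,0],[0,-8.4,11.3,0,0,0,0],[0,-5.9,9.6,0,0,0,0],[0,-4.5,8.8,0,0,0,0],[0,-2.8,6.4,0,0,0,0],[0,-2.5,6.6,0,0,0,0],[0,-1.1,4.3,0,0,0,0],[0,-1.1,4.3,0,0,0,0],[0,0,1.5,0,0,0,0],[0,0,1.5,0,0,0,0]] 10
```

```bash
python3 -m creep '[[0,-5.5,17,0,0,0,0],[0,-5.5,17,0,0,0,0],[0,-5.5,17,0,0,0,0],[0,-14,1.6,0,0,0,0],[0,-14,1.6,0,0,0,0],[0,-13,4.7,0,0,0,0],[0,-13,6,0,0,0,0],[0,-12,7,0,0,0,0],[0,-11,8.4,0,0,0,0],[0,-10.5,9.4,0,0,0,0]]' && python3 -m creep '[[0,-9.4,10.4,0,0,0,0],[0,-8.4,11.3,0,0,0,0],[0,-6,9.6,0,0,0,0],[0,-4.5,8.8,0,0,0,0],[0,-3,6.4,0,0,0,0],[0,-2.5,6.6,0,0,0,0],[0,-1,4.3,0,0,0,0],[0,-1,4.3,0,0,0,0],[0,0,1.5,0,0,0,0],[0,0,1.5,0,0,0,0]]'
python3 - <<'E'
from h import *
s=sense();print(w2c(s["tcp_pos"]),s["wrist_force"])
E
```

```text
time_s: 5.15
tcp_pos: [0.5899, -0.0523, 0.2353]
ee_rot: [[-0.625, 0.78, 0.001], [0.78, 0.625, -0.002], [-0.003, -0.0, -1.0]]
wrist_force: [0.2, -1.0, 5.3]
gripper_width: 0.004
time_s: 6.4
tcp_pos: [0.5626, -0.0724, 0.1752]
ee_rot: [[-0.627, 0.779, 0.003], [0.779, 0.627, -0.001], [-0.002, 0.001, -1.0]]
wrist_force: [-13.2, 5.7, 33.5]
gripper_width: 0.008
[-43.97705917   0.67482788 175.16210389] [-13.1701503    5.65210636  33.46969955]
```

```bash
python3 -m creep '[[0,0,-2,0,0,0,0],[0,0,-15,0,0,0,0.3],[0,0,-40,0,0,0,0.6],[0,20,-50,0,0,0,1],[0,40,-50,0,0,0,1],[0,45,-20,0,0,0,1],[0,45,0,0,0,0,1],[0,45,0,0,0,0,1],[0,0,0,0,0,0,1],[0,0,0,0,0,0,1]]'
python3 - <<'E'
from h import *
S=capture("scene");T=capture("top")
for n in ("loop_bar","keeper_seat","lever_tip","lid"):
    a=find_in("scene",n);b=find_in("top",n)
    print(n,[(np.round(q["xy"]),round(q["p"],2)) for q in a[:2]],[(np.round(q["xy"]),round(q["p"],2)) for q in b[:2]], w2c(tri(S,a[0]["xy"],T,b[0]["xy"])[0]) if a and b else None)
def ov(c):
    k=3;o=cv2.resize(c["color"],None,fx=k,fy=k,interpolation=cv2.INTER_CUBIC)
    f=lambda X:tuple(int(v) for v in (proj(c,case2w(P,X))+.5)*k-.5)
    cs=[[-80,130],[-80,-130],[80,-130],[80,130]]
    for z in (175,):
        for i in range(4): cv2.line(o,f([*cs[i],z]),f([*cs[(i+1)%4],z]),(0,255,0),1)
    for X in ([-104,0,158],[-104,0,105]): cv2.circle(o,f(X),3,(0,0,255),1)
    return o
a=ov(T)[100*3:330*3,180*3:430*3];b=ov(S)[140*3:280*3,150*3:350*3]
cv2.imwrite("pics/t1.png",a);cv2.imwrite("pics/s1.png",b);print(a.shape,b.shape)
E
```

```text
time_s: 7.65
tcp_pos: [0.7139, 0.0487, 0.3438]
ee_rot: [[-0.626, 0.78, -0.002], [0.78, 0.626, -0.0], [0.001, -0.001, -1.0]]
wrist_force: [-0.6, -0.3, 0.4]
gripper_width: 0.938
loop_bar [(array([215., 184.]), 0.44)] [(array([321., 279.]), 0.66)] [-150.26620152   -1.66891341  150.01871903]
keeper_seat [(array([262., 196.]), 0.62)] [(array([291., 200.]), 0.68)] [-17.15939004  -3.45844431 163.52116398]
lever_tip [(array([216., 193.]), 0.84)] [(array([318., 278.]), 0.84)] [-145.62090436   -2.75801259  126.73656457]
lid [] [(array([288., 201.]), 0.65)] None
(690, 750, 3) (420, 600, 3)
```

View pics/t1.png

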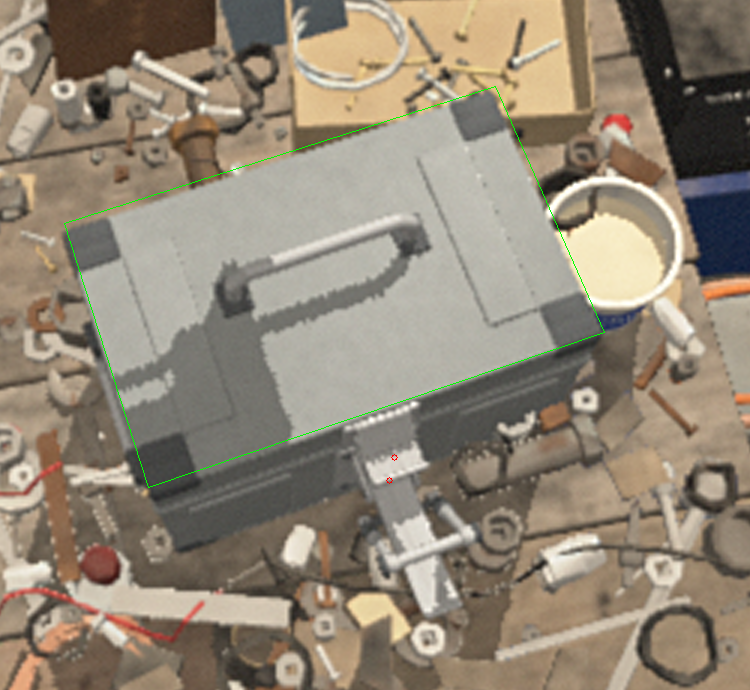

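View pics/s1.png

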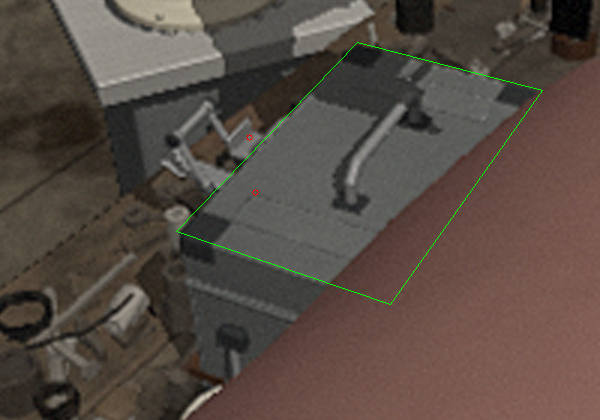

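Top and scene views both match my case model (green outline) to about 1 px, and the lid is shut. Bar heads in the crops: top (385,565) and (470,537), scene (173,140) and (208,104). Next is pinching the loop.

Run:
```python
from h import *
S=capture("scene");T=capture("top")
t=lambda u,v:np.array([u/3+180,v/3+100]); s=lambda u,v:np.array([u/3+150,v/3+140])
A=tri(S,s(208,104),T,t(385,565));B=tri(S,s(173,140),T,t(470,537));print(w2c(A[0]),A[1],w2c(B[0]),B[1])
for X in ([-157,0,158],[-157,28,158],[-157,-28,158]):
    w=case2w(P,X);print((proj(T,w)-[180,100])*3,(proj(S,w)-[150,140])*3)
plan([(-157,-1,240,0,1,7),(-157,-1,139,0,1,4)])
```

```text
[-156.79518149   24.64919131  156.28403622] [0.20696838121178826, 0.2069683812117375] [-157.42552268  -23.6859464   153.44180003] [0.16539291380615503, 0.16539291380614218]
[428.62701871 549.18356476] [189.84756841 118.81018309]
[378.99310479 566.7063069 ] [209.61184186  99.96394185]
[477.87469626 531.79717938] [169.28351974 138.41905073]
[[-0.1,-43.8,15,0,0,0,1],[-0.1,-43.8,15,0,0,0,1],[-0.1,-43.8,15,0,0,0,1],[-0.1,-43.8,15,0,0,0,1],[-0.1,-43.8,15,0,0,0,1],[-0.1,-43.8,15,0,0,0,1],[-0.1,-43.8,15,0,0,0,1],[0,0,25.3,0,0,0.1,1],[0,0,25.3,0,0,0.1,1],[0,0,25.3,0,0,0.1,1]] 10
[[0,0,25.3,0,0,0.1,1]] 1
```

```bash
python3 -m creep '[[0,-50,17,0,0,0,1],[0,-50,17,0,0,0,1],[0,-50,17,0,0,0,1],[0,-50,17,0,0,0,1],[0,-50,17,0,0,0,1],[0,-50,17,0,0,0,1],[0,-6,0,0,0,0,1],[0,0,35,0,0,0,1],[0,0,35,0,0,0,1],[0,0,20,0,0,0,1]]'
python3 - <<'E'
from h import *
s=sense();print(w2c(s["tcp_pos"]),s["wrist_force"])
plan([(-157,0.5,136.5,0,1,3)])
E
```

```text
time_s: 9.5
tcp_pos: [0.4754, -0.1426, 0.1518]
ee_rot: [[-0.626, 0.78, -0.001], [0.78, 0.626, 0.0], [0.001, -0.001, -1.0]]
wrist_force: [-0.5, -0.1, -0.1]
gripper_width: 0.999
[-1.55972973e+02 -3.33517096e-02  1.51799853e+02] [-0.50969567 -0.13505847 -0.07936124]
[[0.2,-0.3,5.1,0,0,0.1,1],[0.2,-0.3,5.1,0,0,0.1,1],[0.2,-0.3,5.1,0,0,0.1,1]] 3
```

```bash
python3 -m creep '[[0,-0.5,8,0,0,0,1],[0.5,-0.5,7,0,0,0,1],[0,0,0,0,0,0,0.8],[0,0,0,0,0,0,0.5],[0,0,0,0,0,0,0.4],[0,0,0,0,0,0,0.3],[0,0,0,0,0,0,0.3],[0,0,0,0,0,0,0.3],[0,0,0,0,0,0,0.3],[0,0,0,0,0,0,0.3]]'
python3 - <<'E'
from h import *
s=sense();print(w2c(s["tcp_pos"]),s["wrist_force"],s["gripper_width"]*87)
plan([(-145,0.5,154,0,.3,3),(-125,.5,160,0,.3,3),(-116,.5,158.5,0,.3,2)])
E
```

```text
time_s: 10.75
tcp_pos: [0.4743, -0.1435, 0.1383]
ee_rot: [[-0.625, 0.78, 0.001], [0.78, 0.625, -0.001], [-0.001, 0.0, -1.0]]
wrist_force: [0.0, -3.5, 2.4]
gripper_width: 0.646
[-1.57352392e+02 -7.42964894e-02  1.38319009e+02] [ 0.01247709 -3.46087949  2.38376215] 56.171761914127174
[[0.2,4.1,-5.2,0,0,0.1,0.3],[0.2,4.1,-5.2,0,0,0.1,0.3],[0.2,4.1,-5.2,0,0,0.1,0.3],[0,6.7,-2,0,0,0,0.3],[0,6.7,-2,0,0,0,0.3],[0,6.7,-2,0,0,0,0.3],[0,4.5,0.7,0,0,0,0.3],[0,4.5,0.7,0,0,0,0.3]] 8
```

```bash
python3 -m creep '[[0,4,-5,0,0,0,0.3],[0,4,-5,0,0,0,0.3],[0,4,-5,0,0,0,0.3],[0,6.5,-2,0,0,0,0.3],[0,6.5,-2,0,0,0,0.3],[0,6.5,-2,0,0,0,0.3],[0,4.5,0,0,0,0,0.3],[0,4.5,0,0,0,0,0.3],[0,0,0,0,0,0,0.3],[0,0,0,0,0,0,0.3]]'
python3 - <<'E'
from h import *
s=sense();print(w2c(s["tcp_pos"]),s["wrist_force"],s["gripper_width"]*87)
S=capture("scene");T=capture("top")
a=find_in("scene","loop_bar");b=find_in("top","loop_bar");print(a[:2],b[:2])
k=4
def z(c,u0,v0,w,h):
    o=cv2.resize(c["color"],None,fx=k,fy=k,interpolation=cv2.INTER_CUBIC)
    for X,col in (([-104,0,158],(0,0,255)),(w2c(s["tcp_pos"])+[0,0,18],(0,255,0))):
        q=(proj(c,case2w(P,X))+.5)*k-.5;cv2.circle(o,tuple(int(i) for i in q),3,col,1)
    return o[v0*k:(v0+h)*k,u0*k:(u0+w)*k]
cv2.imwrite("pics/h2.png",np.hstack([z(T,260,210,100,120),z(S,185,130,100,120)]))
E
```

```text
time_s: 12.0
tcp_pos: [0.5046, -0.1183, 0.158]
ee_rot: [[-0.625, 0.781, -0.003], [0.781, 0.625, -0.001], [0.001, -0.003, -1.0]]
wrist_force: [0.4, -3.9, 0.4]
gripper_width: 0.645
[-117.9348815     0.83753542  157.98753638] [ 0.36418132 -3.92072063  0.36722499] 56.139761563251135
[{'xy': [228.3, 178.7], 'p': 0.37}] [{'xy': [317.1, 283.1], 'p': 0.63}, {'xy': [240.7, 229.5], 'p': 0.32}]
```

View pics/h2.png

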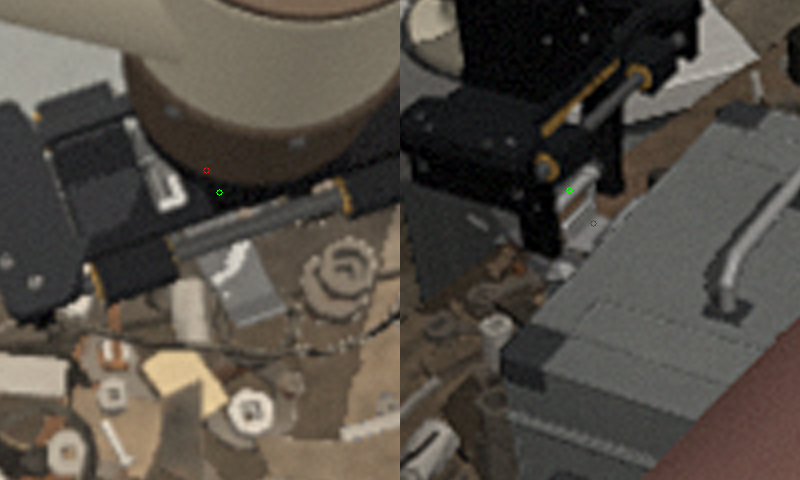

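```bash
python3 -m creep '[[0,5,-1,0,0,0,0.3],[0,5,0,0,0,0,0.3],[-0.5,4.5,0,0,0,0,0.3],[0,0,2,0,0,0,0.3],[0,0,3,0,0,0,0.3],[0,0,3,0,0,0,0.3],[0,0,3,0,0,0,0.3],[0,0,3,0,0,0,0.3],[0,0,0,0,0,0,0.3],[0,0,0,0,0,0,0.3]]'
python3 - <<'E'
from h import *
s=sense();print(w2c(s["tcp_pos"]),Ro.from_euler('z',-P[2]).apply(s["wrist_force"]),s["gripper_width"]*87)
E
```

```text
time_s: 13.45
tcp_pos: [0.5171, -0.109, 0.1462]
ee_rot: [[-0.625, 0.78, -0.0], [0.78, 0.625, 0.0], [0.0, 0.0, -1.0]]
wrist_force: [-1.0, -0.6, 5.5]
gripper_width: 0.648
[-102.36884774    0.35678381  146.23846373] [-1.18524715  0.14409944  5.53299591] 56.36949070546765
```

```bash
python3 -m creep '[[0,-0.5,2,0,0,0,0.3],[0,-0.5,2,0,0,0,0.3],[0,0,1.5,0,0,0,0.3],[0,0,0,0,0,0,0.3],[0,0,0,0,0,0,0.3],[0,0,0,0,0,0,0.3],[0,0,0,0,0,0,0.3],[0,0,0,0,0,0,0.3],[0,0,0,0,0,0,0.3],[0,0,0,0,0,0,0.3]]'
python3 - <<'E'
from h import *
s=sense();print(w2c(s["tcp_pos"]),Ro.from_euler('z',-P[2]).apply(s["wrist_force"]),s["gripper_width"]*87)
E
```

```text
time_s: 14.7
tcp_pos: [0.5173, -0.1089, 0.141]
ee_rot: [[-0.625, 0.78, 0.002], [0.78, 0.625, 0.001], [-0.0, 0.003, -1.0]]
wrist_force: [-0.5, 1.3, 6.0]
gripper_width: 0.649
[-102.15884832    0.30282477  141.020529  ] [0.41373012 1.27476601 6.02063282] 56.43484543821119
```

```bash
python3 -m creep '[[0,-0.5,1,0,0,0,0.3],[0,0,1,0,0,0,0.3],[0,0,1,0,0,0,0.3],[0,0,0,0,0,0,0.3],[0,0,0,0,0,0,0.3],[0,0,0,0,0,0,0.3],[0,0,0,0,0,0,0.3],[0,0,0,0,0,0,0.3],[0,0,0,0,0,0,0.3],[0,0,0,0,0,0,0.3]]'
python3 - <<'E'
from h import *
s=sense();print(w2c(s["tcp_pos"]),Ro.from_euler('z',-P[2]).apply(s["wrist_force"]),s["gripper_width"]*87)
E
```

```text
time_s: 15.95
tcp_pos: [0.5178, -0.1086, 0.139]
ee_rot: [[-0.625, 0.78, 0.005], [0.78, 0.625, 0.002], [-0.001, 0.005, -1.0]]
wrist_force: [-0.9, 4.9, 9.4]
gripper_width: 0.646
[-101.61722894    0.21411734  139.02031879] [2.37346791 4.35712201 9.41611276] 56.19942751609453
```

```bash
python3 -m creep '[[0,0,0,0,0,0,1],[0,0,0,0,0,0,1],[0,0,0,0,0,0,1],[0,0,-20,0,0,0,1],[0,0,-40,0,0,0,1],[0,0,-50,0,0,0,1],[0,50,-30,0,0,0,0],[0,60,-10,0,0,0,0],[0,60,0,0,0,0,0],[0,50,0,0,0,0,0]]'
python3 - <<'E'
from h import *
s=sense();print(w2c(s["tcp_pos"]))
S=capture("scene");T=capture("top")
for n in ("loop_bar","lever_tip"):
    a=find_in("scene",n);b=find_in("top",n);print(n,a[:2],b[:2])
k=4
def z(c,u0,v0,w,h):
    o=cv2.resize(c["color"],None,fx=k,fy=k,interpolation=cv2.INTER_CUBIC)
    L=[([-104,28,158],(0,0,255)),([-104,-28,158],(0,0,255))]
    for th in (40,60,80,100):
        t=np.radians(th);L.append(([-104-70*np.sin(t)-5.5*np.cos(t),0,105-70*np.cos(t)+5.5*np.sin(t)],(0,255,255)))
    for X,col in L:
        q=(proj(c,case2w(P,X))+.5)*k-.5;cv2.circle(o,tuple(int(i) for i in q),2,col,1)
    return o[v0*k:(v0+h)*k,u0*k:(u0+w)*k]
cv2.imwrite("pics/h3.png",np.hstack([z(T,270,210,100,120),z(S,185,130,100,120)]))
E
```

```text
time_s: 17.2
tcp_pos: [0.6892, 0.0289, 0.2866]
ee_rot: [[-0.625, 0.78, -0.001], [0.78, 0.625, 0.0], [0.001, -0.0, -1.0]]
wrist_force: [0.2, -0.7, -0.7]
gripper_width: 0.634
[118.10151503   1.32916801 286.6117851 ]
loop_bar [{'xy': [232.1, 191.3], 'p': 0.55}] [{'xy': [309.8, 251.9], 'p': 0.54}]
lever_tip [{'xy': [221.1, 199.2], 'p': 0.67}] [{'xy': [312.3, 275.5], 'p': 0.92}, {'xy': [306.8, 254.2], 'p': 0.54}]
```

View pics/h3.png

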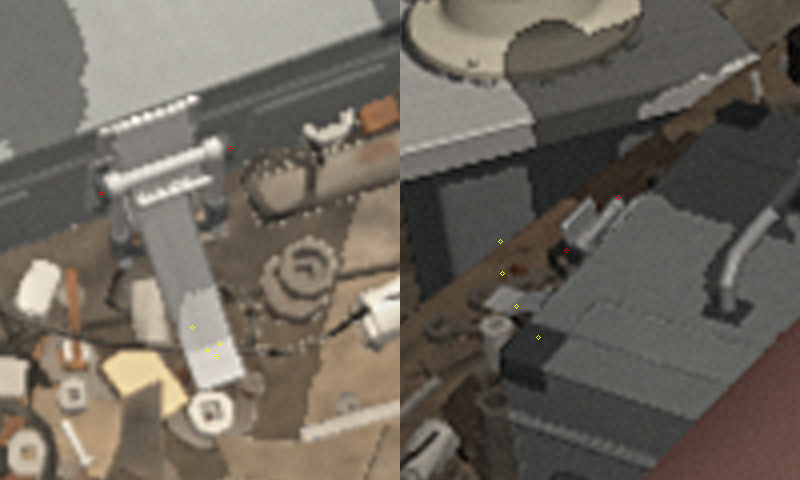

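The bar lies in the hook: in the top crop it runs from (105,185) to (225,148), behind the lip and in line with my red seat marks. The lever still points out, at roughly 65-70 deg. I'll swing it down next.

```bash
cat >> h.py <<'E'
def lev(th,tilt,k,r=58,push=0):
    t=np.radians(th);c=np.array([-104-r*np.sin(t)-5.5*np.cos(t),105-r*np.cos(t)+5.5*np.sin(t)])+push*np.array([np.cos(t),-np.sin(t)])
    u=np.radians(tilt);q=c+k*9.5*np.array([np.cos(u),np.sin(u)]);return (q[0],0.3,q[1])
E
python3 - <<'E'
from h import *
wp=[(-60,.3,290,15,0,4),(-190,.3,200,38,0,4),(-190,.3,150,38,0,2)]
wp+=[(*lev(85,38,1),38,0,3),(*lev(75,38,1),38,0,2),(*lev(65,38,.5),38,0,2),(*lev(55,38,0),38,0,3)]
for x in wp: print(np.round(x,1))
plan(wp)
E
```

```text
[-60.    0.3 290.   15.    0.    4. ]
[-190.     0.3  200.    38.     0.     4. ]
[-190.     0.3  150.    38.     0.     2. ]
[-154.8    0.3  111.3   38.     0.     3. ]
[-154.     0.3  101.1   38.     0.     2. ]
[-155.1    0.3   88.4   38.     0.     2. ]
[-154.7    0.3   76.2   38.     0.     3. ]
[[0,-43.8,-0.6,-3.8,0,0.1,0],[-0.1,-43.7,-3.5,-3.8,0,0.1,0],[-0.1,-43.4,-6.4,-3.8,0,0.1,0],[-0.2,-42.8,-9.3,-3.8,0,0.1,0],[-0.1,-37.2,13.2,-5.7,0,0,0],[-0.1,-38.4,9.4,-5.7,0,0,0],[-0.1,-39.1,5.6,-5.7,0,0,0],[-0.1,-39.5,1.7,-5.7,0,0,0],[-0.1,-15.4,19.7,0,0,-0.1,0],[-0.1,-15.4,19.7,0,0,-0.1,0]] 10
[[0,1.3,17.4,0,0,0,0],[0,1.3,17.4,0,0,0,0],[0,1.3,17.4,0,0,0,0],[0.1,-2.8,4.2,0,0,0,0],[0.1,-2.8,4.2,0,0,0,0],[0,-4.3,4.7,0,0,0,0],[0,-4.3,4.7,0,0,0,0],[0,-2.4,3.3,0,0,0,0],[0,-2.4,3.3,0,0,0,0],[0,-2.4,3.3,0,0,0,0]] 10
```

```bash
python3 -m creep '[[0,-44,-0.5,-3.8,0,0,0],[0,-44,-3.5,-3.8,0,0,0],[0,-43,-6.5,-3.8,0,0,0],[0,-43,-9.5,-3.8,0,0,0],[0,-37,13,-5.7,0,0,0],[0,-38,9.5,-5.7,0,0,0],[0,-39,5.5,-5.7,0,0,0],[0,-39.5,1.5,-5.7,0,0,0],[0,-15.5,19.5,0,0,0,0],[0,-15.5,19.5,0,0,0,0]]'
python3 - <<'E'
from h import *
s=sense();print(w2c(s["tcp_pos"]),s["joints"],s["wrist_force"],s["gripper_width"],np.degrees(np.arcsin(s["ee_rot"][:,2]@case2w([0,0,P[2]],[1000,0,0]))))
plan([(*lev(85,38,1),38,0,3),(*lev(75,38,1),38,0,2),(*lev(65,38,.5),38,0,2),(*lev(55,38,0),38,0,3)])
E
```

```text
time_s: 18.75
tcp_pos: [0.4478, -0.1653, 0.1513]
ee_rot: [[-0.622, 0.616, 0.484], [0.783, 0.491, 0.382], [-0.002, 0.616, -0.788]]
wrist_force: [-0.4, -0.8, 0.4]
gripper_width: 0.01
[-191.64188866   -0.64376024  151.25209466] [-27.82785027  10.4257391  -21.87162939 -46.61657869 -50.81603761
   4.62666417] [-0.3741761  -0.81725323  0.42777271] 0.009519181691300069 38.0354264245715
[[0.3,1.5,18.1,0,0,0,0],[0.3,1.5,18.1,0,0,0,0],[0.3,1.5,18.1,0,0,0,0],[0.1,-2.8,4.2,0,0.1,0,0],[0.1,-2.8,4.2,0,0.1,0,0],[0,-4.4,4.6,0,0,0,0],[0,-4.4,4.6,0,0,0,0],[0,-2.4,3.3,0,0,0,0],[0,-2.4,3.3,0,0,0,0],[0,-2.4,3.3,0,0,0,0]] 10
```

```bash
python3 -m creep '[[0.3,1.5,18,0,0,0,0],[0.3,1.5,18,0,0,0,0],[0.3,1.5,18,0,0,0,0],[0,-3,4,0,0,0,0],[0,-3,4,0,0,0,0],[0,-4.5,4.5,0,0,0,0],[0,-4.5,4.5,0,0,0,0],[0,-2.5,3.5,0,0,0,0],[0,-2.5,3.5,0,0,0,0],[0,-2.5,3.5,0,0,0,0]]'
python3 - <<'E'
from h import *
s=sense();print(w2c(s["tcp_pos"]),s["wrist_force"])
wp=[(*lev(t,38,k,push=0),38,0,2) for t,k in ((47,-.5),(40,-1),(32,-1),(24,-1),(16,-1),(8,-1))]+[(*lev(0,38,-1,push=1),38,0,2),(*lev(0,38,-1,push=4),38,0,2)]
for x in wp: print(np.round(x,1))
plan(wp)
E
```

```text
time_s: 20.0
tcp_pos: [0.4778, -0.1403, 0.0764]
ee_rot: [[-0.626, 0.613, 0.482], [0.78, 0.493, 0.385], [-0.001, 0.617, -0.787]]
wrist_force: [0.5, 1.2, 8.6]
gripper_width: 0.006
[-152.63712592    0.25678261   76.39806337] [0.47670859 1.16728784 8.60138396]
[-153.9    0.3   66.5   38.     0.     2. ]
[-153.     0.3   58.3   38.     0.     2. ]
[-146.9    0.3   52.9   38.     0.     2. ]
[-140.1    0.3   48.4   38.     0.     2. ]
[-132.8    0.3   44.9   38.     0.     2. ]
[-125.     0.3   42.5   38.     0.     2. ]
[-116.     0.3   41.2   38.     0.     2. ]
[-113.     0.3   41.2   38.     0.     2. ]
[[0,-3.5,3.5,0.1,-0.1,0.1,0],[0,-3.5,3.5,0.1,-0.1,0.1,0],[0,-2.2,3.5,0,0,0,0],[0,-2.2,3.5,0,0,0,0],[0,0.7,4,0,0,0,0],[0,0.7,4,0,0,0,0],[0,1.3,3.9,0,0,0,0],[0,1.3,3.9,0,0,0,0],[0.1,1.9,3.6,0,0,0,0],[0.1,1.9,3.6,0,0,0,0]] 10
[[0,2.3,3.4,0,0,0,0],[0,2.3,3.4,0,0,0,0],[0,3.1,3.3,0,0,0,0],[0,3.1,3.3,0,0,0,0],[0,1.2,0.9,0,0,0,0],[0,1.2,0.9,0,0,0,0]] 6
```

```bash
python3 -m creep '[[0,-3.5,3.5,0,0,0,0],[0,-3.5,3.5,0,0,0,0],[0,-2,3.5,0,0,0,0],[0,-2,3.5,0,0,0,0],[0,0.5,4,0,0,0,0],[0,0.5,4,0,0,0,0],[0,1.5,4,0,0,0,0],[0,1.5,4,0,0,0,0],[0,2,3.5,0,0,0,0],[0,2,3.5,0,0,0,0]]'
python3 - <<'E'
from h import *
s=sense();print(w2c(s["tcp_pos"]),Ro.from_euler('z',-P[2]).apply(s["wrist_force"]))
plan([(*lev(8,38,-1),38,0,2),(*lev(0,38,-1,push=1),38,0,2),(*lev(0,38,-1,push=5),38,0,3),(*lev(0,38,-1,push=7),38,0,3)])
E
```

```text
time_s: 21.25
tcp_pos: [0.4932, -0.1283, 0.0446]
ee_rot: [[-0.625, 0.615, 0.481], [0.781, 0.493, 0.383], [-0.002, 0.615, -0.788]]
wrist_force: [-0.5, -1.8, 0.6]
gripper_width: 0.006
[-1.33110495e+02  8.28596721e-02  4.46203441e+01] [-1.47743129 -1.10725485  0.58133058]
[[0.1,2.5,3.3,0,0,0.1,0],[0.1,2.5,3.3,0,0,0.1,0],[0,3.2,3.3,0,0,0,0],[0,3.2,3.3,0,0,0,0],[0,1,0.8,0,0,0,0],[0,1,0.8,0,0,0,0],[0,1,0.8,0,0,0,0],[0,0.6,0.5,0,0,0,0],[0,0.6,0.5,0,0,0,0],[0,0.6,0.5,0,0,0,0]] 10
```

```bash
python3 -m creep '[[0,2.5,3.5,0,0,0,0],[0,2.5,3.5,0,0,0,0],[0,3,3.5,0,0,0,0],[0,3,3.5,0,0,0,0],[0,1,1,0,0,0,0],[0,1,1,0,0,0,0],[0,1,1,0,0,0,0],[0,0.5,0.5,0,0,0,0],[0,0,0,0,0,0,0],[0,0,0,0,0,0,0]]'
python3 - <<'E'
from h import *
s=sense();print(w2c(s["tcp_pos"]),Ro.from_euler('z',-P[2]).apply(s["wrist_force"]))
E
```

```text
time_s: 22.5
tcp_pos: [0.5045, -0.1179, 0.0398]
ee_rot: [[-0.628, 0.616, 0.476], [0.778, 0.499, 0.381], [-0.003, 0.609, -0.793]]
wrist_force: [-27.6, -18.8, 24.1]
gripper_width: 0.007
[-117.82435852    1.24718974   39.8225273 ] [-33.28853808   2.38427354  24.05868954]
```

```bash
python3 -m creep '[[0,-4,-5,0,0,0,0],[0,-5,-15,0,0,0,0],[0,0,-40,0,0,0,0],[0,0,-50,0,0,0,0],[0,0,-50,0,0,0,0],[0,50,-20,0,0,0,0],[50,30,-10,0,0,0,0],[60,30,0,0,0,0,0],[60,30,0,0,0,0,0],[60,0,0,0,0,0,0]]'
python3 - <<'E'
from h import *
s=sense();print(w2c(s["tcp_pos"]))
S=capture("scene");T=capture("top")
for n in ("loop_bar","lever_tip"):
    a=find_in("scene",n);b=find_in("top",n);print(n,a[:2],b[:2])
k=4
def z(c,u0,v0,w,h):
    o=cv2.resize(c["color"],None,fx=k,fy=k,interpolation=cv2.INTER_CUBIC)
    L=[([-104,28,158],(0,0,255)),([-104,-28,158],(0,0,255))]
    for th in (0,10,20):
        t=np.radians(th);L.append(([-104-70*np.sin(t)-5.5*np.cos(t),0,105-70*np.cos(t)+5.5*np.sin(t)],(0,255,255)))
    for X,col in L:
        q=(proj(c,case2w(P,X))+.5)*k-.5;cv2.circle(o,tuple(int(i) for i in q),2,col,1)
    return o[v0*k:(v0+h)*k,u0*k:(u0+w)*k]
cv2.imwrite("pics/h4.png",np.hstack([z(T,260,210,100,120),z(S,185,130,100,120)]))
E
```

```text
time_s: 23.75
tcp_pos: [0.3734, 0.0256, 0.2664]
ee_rot: [[-0.622, 0.622, 0.476], [0.783, 0.495, 0.376], [-0.002, 0.607, -0.795]]
wrist_force: [-0.8, 1.5, 0.3]
gripper_width: 0.01
[-131.20769939  195.10429193  266.44037807]
loop_bar [{'xy': [228.1, 187.6], 'p': 0.42}] [{'xy': [311.8, 255.6], 'p': 0.7}, {'xy': [292.0, 204.9], 'p': 0.4}]
lever_tip [] [{'xy': [305.8, 262.8], 'p': 0.55}]
```

View pics/h4.png

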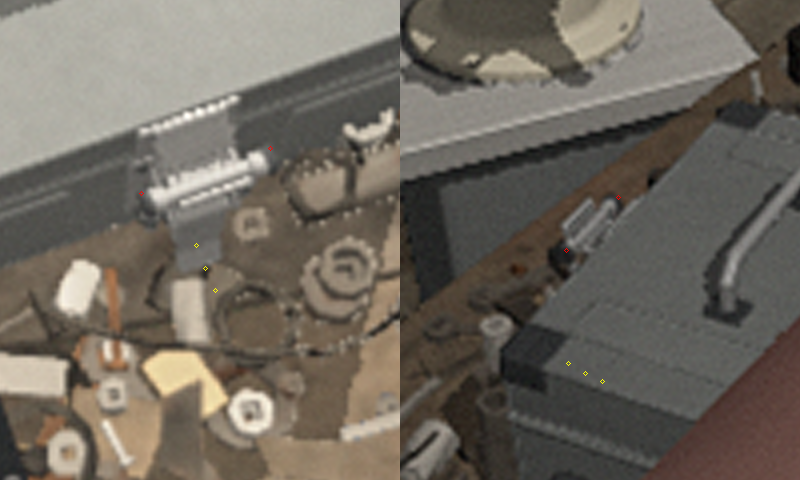

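Run:
```python
from h import *
S=capture("scene");T=capture("top")
X=w2c(tri(S,[206.75,205],T,[325,306])[0]);print("h3 end",X)
d=X[[0,2]]-[-104,105];print("radius",np.hypot(*d),"ang",np.degrees(np.arctan2(-d[0],-d[1])))
r=np.hypot(*d)
for rr in (70,75,80,85):
  for th in(-0,4,8,12): 
    for out in (0,10):
      t=np.radians(th);w=case2w(P,[-104-rr*np.sin(t)-out*np.cos(t),0,105-rr*np.cos(t)+out*np.sin(t)]);print(rr,th,out,((proj(T,w)-[260,210])*4).round(),end=" ")
  print()
# picture measured lever end in top crop
g=cv2.cvtColor(T["color"],cv2.COLOR_BGR2GRAY)
o=cv2.resize(T["color"][240:300,285:345],None,fx=9,fy=9,interpolation=cv2.INTER_CUBIC)
cv2.imwrite("pics/h5.png",cv2.convertScaleAbs(o,alpha=1.5,beta=10))
```

```text
h3 end [-184.58500404   -1.72450022   73.934619  ]
radius 86.36550684923677 ang 68.91843433523213
70 0 0 [191. 233.] 70 0 10 [198. 253.] 70 4 0 [194. 242.] 70 4 10 [202. 262.] 70 8 0 [198. 252.] 70 8 10 [206. 271.] 70 12 0 [202. 261.] 70 12 10 [210. 280.] 
75 0 0 [190. 235.] 75 0 10 [198. 255.] 75 4 0 [194. 245.] 75 4 10 [202. 265.] 75 8 0 [198. 256.] 75 8 10 [206. 275.] 75 12 0 [202. 266.] 75 12 10 [210. 285.] 
80 0 0 [190. 237.] 80 0 10 [197. 257.] 80 4 0 [194. 248.] 80 4 10 [201. 268.] 80 8 0 [198. 259.] 80 8 10 [206. 278.] 80 12 0 [202. 270.] 80 12 10 [210. 289.] 
85 0 0 [189. 239.] 85 0 10 [197. 259.] 85 4 0 [194. 251.] 85 4 10 [201. 271.] 85 8 0 [198. 262.] 85 8 10 [206. 282.] 85 12 0 [203. 274.] 85 12 10 [210. 293.]
```

View pics/h5.png

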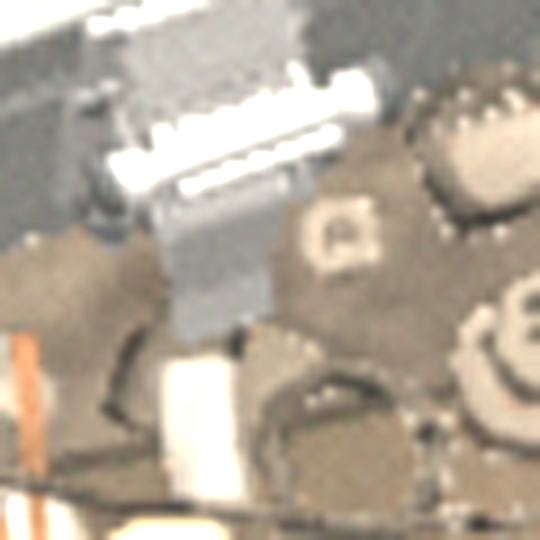

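Run:
```python
from h import *
s=sense();print(s["time_s"],s["wrist_force"],abs(s["joint_velocities"]).max());print(finish_job())
```

```text
24.15 [-0.26506566  0.20591196 -0.68956203] 0.546001216215036
the job is handed in; nothing more can be done
None
```

I shut the lid, hooked the wire loop into the keeper, pressed the latch lever home and handed the job in at about 24 s. No verdict came back.

- **Lid:** I pushed it down until it stopped at about 33 N. The tool tip was then at 175 mm, the shut lid's height, and both cameras matched a shut lid.
- **Loop:** In the top view the bar lies behind the hook's lip, in line with the computed seat. I checked this again after the lever was pressed.
- **Lever:** I pressed it home with the tool leaning 38°. It met a hard stop at about 33 N, within 1 mm of the computed home position, and stayed there after I backed off.
- **Clear of the work:** The robot was standing clear, with the wrist force near zero.
- **Bystanders:** I kept the planned path away from the tub, spanner and tape, but I did not measure their positions again at the end.

**Weakest check:** in the last top picture the lever's flared end sat a few pixels outside the nominal tip point. That fits a lever angle of about 0–2.5° (the limit is 3.4°). The flare's shape is not known exactly, so I relied on the hard stop and the lever not springing back. The scene camera could not see the lever once it was home.

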